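Steady the swinging hook and hang the check weight

ROBOT

A 6-joint arm with a two-finger parallel gripper is mounted at the origin on a cart in front of the work surface, level with it; the furniture and walls round the work are solid. World frame = base frame: x ahead of the robot, y to its left, z up, the work surface at z = 0. Lengths are in m, angles in rad, forces in N, time in s.
With the tool pointing down it reaches from about 0.3 to 0.75 m from the base axis. Payload 8.5 kg.
Tool frame: the origin (TCP) lies between the finger pads; the fingertips stand 22 mm ahead of it and the grasp point (between the pads) lies 3 mm ahead of it; z points along the fingers, y is the line along which they close (so a half turn about z gives the same grasp; the last joint's range is limited). The gripper opens to 85 mm and grips with 20 to 120 N. Pads are 22 mm wide; open, the fingers measure 114 mm over their backs; the gripper's body (76 mm by 85 mm) begins 54 mm behind the grasp point. The pads swing forward as they close: fully open they stand 13 mm farther back than shut.
Start: joints at [0.968, 0.381, 1.297, -0, 1.464, -0.215], TCP at [0.208, 0.509, 0.253] pointing down, gripper open.
Joint ranges: [-3.11, 3.11], [-0.89, 2.33], [0.22, 2.48], [-1.42, 4.56], [0.17, 2.85], [-2.88, 2.88]. Speed limits (rad/s): [2.39, 2.39, 3.14, 3.14, 3.14, 3.14].

INTERFACE

Orientations are given as a 3x3 rotation matrix whose columns are the frame's x, y, z axes.
In Python, from station import * gives the robot as it stands.
- The arm moves only by the tool carry_out, never from a script. Its arguments are lists of equal length, an entry for each row: "dp": the shift along the world's x, y, z in m, a list of three; "rot": the turn, a rotation vector about the world's x, y, z in degrees, a list of three. A call has 1 to 20 rows; each row shifts and turns the commanded pose from where the row before left it; what a row does not reach is not made up. A row lasts 1/8 s, in which the tool goes at most 62.5 mm and 10.7 degrees, less where a joint would pass 70% of its speed; a pose out of reach is approached as far as the arm can. A call with a gripper value outside its range is refused whole. "grip" is the finger opening in m, from 0 to 0.0854, set as the call begins (left out, the last holds). The fingers move at their own pace and stop on an object; the grip force is fixed at half the most. Time passes only in rows, so rows that do not move let the fingers close. It gives the time, the measured TCP pose, the force, the opening and the grip force at its end, in the units of the state.
- read_state(): the state, without advancing time (a new reading comes with each control period).
- camera(name): name is "scene" or "top" or "wrist"; returns (picture, depth): 420x560x3 uint8, red, green, blue; 420x560 float32, m along the optical axis (not along the pixel's ray), 0 where there is no reading.
- get_calibration(name): a dict with "mtx" (3x3 intrinsics, pixels), "distortion" ([k1, k2, p1, p2, k3] as OpenCV has them; the pictures are not rectified), "pose" (4x4, takes a point from camera to world coordinates). Camera axes: x right, y up, looking along -z (the intrinsics and any distortion apply to the point x, -y, -z); pixel columns grow to the right and rows downward; lengths in m; the calibration is good to about 2 mm. A picture is of the moment at which its call begins: read the wrist's pose just before it. get_calibration takes no time and is no camera call; for the wrist camera it gives the pose at the moment of the call.
- finish_job(): hands the job in; it is judged then, once.
The state is a dict: "time_s": time; "q": joint angles; "qd": joint speeds; "joint_torque": joint torques, N m; "ee_pos": TCP position; "orientation": TCP orientation; "force": force on the tool from outside, world axes, zero at the start; "wrist_torque": the same for the moment, N m; "width": finger opening in m; "finger_force": force on a finger pad.
Only numpy, scipy, OpenCV 4.12 (cv2) and the standard library are available. Lean on these libraries where they do the work, as an engineer would, in place of code of your own. Each camera call takes 0.05 s, during which the arm holds its last target. There are 200 camera calls.

TASK

The hook of the load stand is swinging. Bring it gently to rest by touching it and keep it steady under that touch for about a second, then hang the steel check weight on it by the hole in its plate, never knocking or forcing the hook and never pressing on it with more than about 8 N. Leave the weight hanging still and free of the robot and the worktop, and leave the tin, the cassette and the hex key where they are.

Things in the scene. Friction and masses are not known exactly. Their poses are not given: they have to be found in the camera images.
- stand: Fixed stand. Origin on the worktop straight under the hook's pivot (300 mm up); +x points to the post. Base plate 100 x 110 x 12 mm, centre at x = 95 mm; post 22 mm thick at x = 110; arm 18 mm wide, 285 to 315 mm up, runs from the post to 16 mm past the pivot. Nothing of it lies beyond on the -x (robot) side. May be turned 0.3 rad.
- hook: Steel hook, 0.6 kg, 7 mm bar, origin at its pivot, stand's axes at rest. Swings almost undamped about the stand's y only (period 0.64 s, nose up to 48 mm either way); rigid sideways. Ballast 40 mm thick 64 to 112 mm below the pivot; below it the bar bends to +x, then forward under the pivot to seat and nose (points to -x). Pushed to +x it leans back on the pusher by gravity, about 0.3 N at 0.1 rad.
- hook_nose (a point): Centre of the rounded end of the hook's bar, in the hook frame (-28, 0, -160) mm: at rest 28 mm to the stand's -x of the pivot line, 140 mm above the worktop. It is 10 mm higher than the seat, so that a hung part cannot slide off. Gap between nose and ballast 44 mm.
- hook_seat (a point): Centre of the bar at the lowest point of the hook, straight under the pivot: hook frame (0, 0, -170) mm, 130 mm above the worktop at rest.
- check_weight: Loose steel weight, about 0.3 kg, standing upright. Origin at the underside below the eye. Block 56 x 60 x 34 mm (x -24 to +32 mm); upright plate across it, faces at x = -6 and 0 mm, 70 mm wide, from the block up to 84 mm above the underside, with one round hole. Black handle bar 16 wide, 20 tall, along -x from -30 to -107 mm, roughly towards the robot. Balances under the eye.
- eye (a point): Centre of the 19 mm round hole in the check weight's plate, at the plate's +x face, 62 mm above the underside; the hole's axis is the weight's x axis. 12.5 mm of plate above the hole, 25 mm at either side of it.
- handle (a point): Grip point on the handle bar's centre line, 85 mm in front (-x) of the eye and 22 mm above the underside; pinch it across y from above.
- terminal_tin: Bystander: small round tin, 64 mm across and 42 mm high, origin under its centre.
- filter_cassette_1: Bystander: flat round cassette, 54 mm across and 27 mm high, origin under its centre.
- hex_key: Bystander: bent steel key 32 x 104 x 8 mm lying flat, origin under its centre.

How it is judged:
By the outcome, as a careful person would: the job done as asked, in the order asked, and still so for the second after the job is handed in, with the robot touching nothing.
It also fails if it takes over 72 s, if anything falls off the work surface, if the arm or the gripper's body presses on something with over 40 N, if the wrist force passes 120 N, or if a joint passes its speed limit or range.

## Working session

There is one attempt and no reset: what is moved stays moved. The work goes in short steps, Python scripts to look and compute and a tool call to move; the robot and the scene stay as the last step left them, time stands still between calls to the robot, and variables do not carry over. Pictures are saved under pics/ and viewed, at most 13 in all, crops included, and the job is handed in when it is done.

Besides the shell and the picture viewer there is one more tool, called after "Request:" as name(argument=value, ...), one argument or row to a line, values as JSON. carry_out: Moves the arm, as the interface text tells. Its arguments: {"type":"object","properties":{"dp":{"type":"array","items":{"type":"array","items":{"type":"number"}}},"rot":{"type":"array","items":{"type":"array","items":{"type":"number"}}},"grip":{"type":"number"}},"required":["dp","rot"]}

```bash
mkdir -p pics; ls
python3 - <<'E'
from station import *
import cv2,numpy as np
s=read_state();print(s)
for n in("scene","top"):
    p,d=camera(n);cv2.imwrite(f"pics/{n}0.png",p[:,:,::-1]);np.savez(f"{n}0.npz",p=p,d=d)
    c=get_calibration(n);print(n,c)
E
```

```text
pics
{'time_s': 0.0, 'q': array([ 9.67729684e-01,  3.81238342e-01,  1.29825611e+00,  4.69422479e-06,
        1.46360000e+00, -2.15274703e-01]), 'qd': array([-0.00044182, -0.00049274,  0.00053468,  0.00074921, -0.00065151,
       -0.00073549]), 'joint_torque': array([ 5.46507727e-04, -4.48447967e+01, -2.31272256e+01, -2.45396177e-04,
        4.74955523e-03, -4.01412024e-05]), 'ee_pos': array([0.20782005, 0.50895025, 0.25269058]), 'orientation': array([[-9.25745953e-01,  3.78145076e-01, -8.55621294e-04],
       [ 3.78145904e-01,  9.25745188e-01, -1.23423586e-03],
       [ 3.25367081e-04, -1.46613854e-03, -9.99998872e-01]]), 'force': array([ 0.4999298 ,  0.5763831 , -0.62646869]), 'wrist_torque': array([ 0.07112898,  0.01914569, -0.04789286]), 'finger_force': 0.0, 'width': 0.08533603680255272}
scene {'mtx': array([[500.54352117,   0.        , 278.19193697],
       [  0.        , 500.54352117, 210.77487646],
       [  0.        ,   0.        ,   1.        ]]), 'distortion': array([-0.08910598,  0.        ,  0.        ,  0.        ,  0.        ]), 'pose': array([[ 0.57667479,  0.67338609, -0.4625985 , -0.00243882],
       [-0.81684109,  0.48544926, -0.3116242 , -0.21824817],
       [ 0.0147247 ,  0.55757528,  0.82999578,  1.12581841],
       [ 0.        ,  0.        ,  0.        ,  1.        ]])}
top {'mtx': array([[421.18931372,   0.        , 277.00204627],
       [  0.        , 421.18931372, 209.08449499],
       [  0.        ,   0.        ,   1.        ]]), 'distortion': array([-0.05521357,  0.        ,  0.        ,  0.        ,  0.        ]), 'pose': array([[ 0.00377794,  0.98659069, -0.16317025,  0.33004579],
       [-0.99996588,  0.00252844, -0.0078647 ,  0.10157769],
       [-0.00734667,  0.1631944 ,  0.98656658,  1.37280272],
       [ 0.        ,  0.        ,  0.        ,  1.        ]])}
```

View pics/scene0.png

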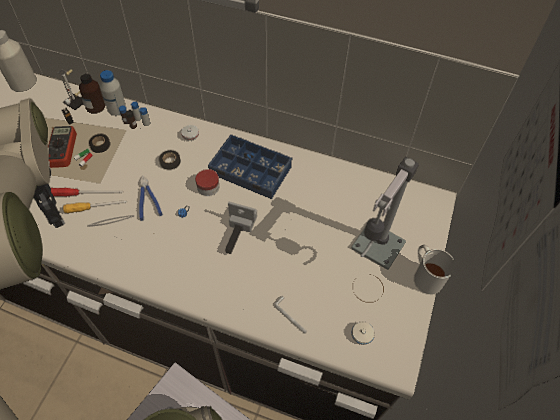

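View pics/top0.png

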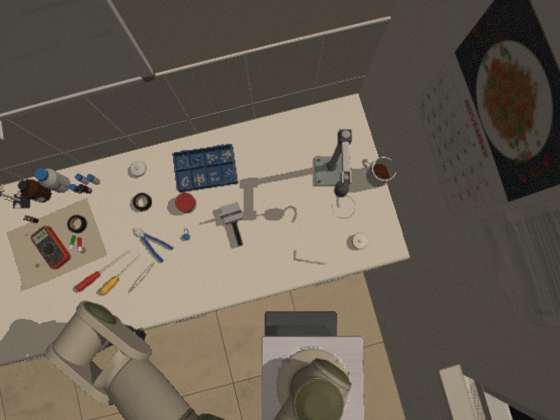

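The scene view shows the stand (base ~(378,245), arm end ~(378,228)) and the weight ~(237,225) with black handle. The top view has the stand arm from (345,135) to (342,188), the weight plate at (232,212), the handle end at (238,243) and the hex key at (309,260).

```bash
cat > h.py <<'E'
import cv2,numpy as np
from station import *
def ray(c,uv):
    """uv Nx2 -> origin, directions with unit depth along optical axis (world)"""
    n=cv2.undistortPoints(np.float64(uv).reshape(-1,1,2),c["mtx"],c["distortion"]).reshape(-1,2)
    d=np.c_[n[:,0],-n[:,1],-np.ones(len(n))]
    return c["pose"][:3,3],d@c["pose"][:3,:3].T
def onplane(c,uv,z):
    o,d=ray(c,uv);return o+d*((z-o[2])/d[:,2])[:,None]
def cloud(c,depth):
    v,u=np.mgrid[:420,:560];uv=np.c_[u.ravel(),v.ravel()]
    o,d=ray(c,uv);P=o+d*depth.ravel()[:,None];P[depth.ravel()==0]=np.nan
    return P.reshape(420,560,3)
def proj(c,P):
    P=np.atleast_2d(P);R=c["pose"][:3,:3];q=(P-c["pose"][:3,3])@R;q=q*[1,-1,-1]
    return cv2.projectPoints(q,np.zeros(3),np.zeros(3),c["mtx"],c["distortion"])[0].reshape(-1,2)
def tri(c1,uv1,c2,uv2):
    o1,d1=ray(c1,[uv1]);o2,d2=ray(c2,[uv2]);d1,d2=d1[0],d2[0]
    s=np.linalg.lstsq(np.c_[d1,-d2],o2-o1,rcond=None)[0]
    a,b=o1+s[0]*d1,o2+s[1]*d2;return (a+b)/2,np.linalg.norm(a-b)
E
python3 - <<'E'
from h import *
for n in("scene","top"):
    z=np.load(n+"0.npz");P=cloud(get_calibration(n),z["d"]);np.save(n+"P.npy",P)
    X,Y,Z=P[...,0],P[...,1],P[...,2]
    print(n,"table z",np.nanmedian(Z[200:260,240:300]))
    for lo,hi,nm in((.29,.33,"arm"),(.075,.095,"platetop"),(.006,.02,"base?")):
        m=(Z>lo)&(Z<hi)&(X>.3)&(X<.8)&(abs(Y)<.4)
        k,l,st,ce=cv2.connectedComponentsWithStats(m.astype(np.uint8))
        for i in range(1,k):
            if st[i,4]>15:
                q=P[l==i];(cx,cy),wh,a=cv2.minAreaRect(np.float32(q[:,:2]))
                print(nm,st[i],"mean",q.mean(0).round(3),"rect",round(cx,3),round(cy,3),np.round(wh,3),round(a,1))
# zoom
s=np.load("scene0.npz")["p"];t=np.load("top0.npz")["p"]
a=cv2.resize(s[150:270,330:430],None,fx=4,fy=4,interpolation=cv2.INTER_CUBIC)
b=cv2.resize(s[190:270,200:300],None,fx=3,fy=3,interpolation=cv2.INTER_CUBIC)
c=cv2.resize(t[195:255,195:295],None,fx=3,fy=3,interpolation=cv2.INTER_CUBIC)
o=np.zeros((480,720,3),np.uint8);o[:,:400]=a;o[:240,410:710]=b;o[250:430,410:710]=c
cv2.imwrite("pics/zoom1.png",o[:,:,::-1])
E
```

```text
scene table z -0.0002901954831222575
arm [373 157  46  59 805] mean [ 0.65  -0.071  0.312] rect 0.648 -0.069 [0.035 0.144] 89.4
arm [ 447  167   48  246 1326] mean [ 0.513 -0.298  0.31 ] rect 0.55 -0.288 [0.517 0.004] 15.0
platetop [228 201  27  11 100] mean [0.536 0.258 0.082] rect 0.537 0.259 [0.01 0.07] 18.2
platetop [384 224   8   6  27] mean [ 0.696 -0.073  0.086] rect 0.696 -0.073 [0.007 0.018] 32.4
platetop [418 229  41 191 674] mean [ 0.604 -0.254  0.086] rect 0.554 -0.248 [0.482 0.079] 15.2
base? [244 147  15  13  75] mean [0.737 0.383 0.012] rect 0.736 0.385 [0.043 0.029] 1.6
base? [254 151  20  11  60] mean [0.75  0.346 0.013] rect 0.748 0.348 [0.029 0.057] 52.4
base? [270 157  18  13  61] mean [0.755 0.298 0.012] rect 0.749 0.29 [0.042 0.036] 8.8
base? [228 158  22  19 113] mean [0.676 0.381 0.012] rect 0.673 0.378 [0.056 0.04 ] 8.6
base? [243 163  23  15  70] mean [0.694 0.337 0.013] rect 0.689 0.342 [0.037 0.067] 60.1
base? [275 163  11   9  33] mean [0.746 0.283 0.01 ] rect 0.749 0.286 [0.027 0.023] 79.2
base? [221 163  71  35 200] mean [0.655 0.301 0.013] rect 0.662 0
[... 2645 characters left out ...]
.629 -0.265  0.013] rect 0.63 -0.265 [0.043 0.003] 14.5
base? [394 195  10  31  50] mean [ 0.551 -0.286  0.013] rect 0.553 -0.285 [0.103 0.004] 15.4
base? [404 227   5  12  18] mean [ 0.479 -0.307  0.013] rect 0.479 -0.307 [0.038 0.004] 13.7
base? [352 233  16  12  55] mean [ 0.461 -0.154  0.017] rect 0.46 -0.155 [0.05  0.032] 80.7
base? [408 240   6  14  20] mean [ 0.432 -0.319  0.013] rect 0.433 -0.319 [0.044 0.003] 15.6
base? [355 245  10   4  19] mean [ 0.432 -0.155  0.017] rect 0.433 -0.154 [0.01  0.029] 0.0
base? [413 255   6  21  29] mean [ 0.373 -0.334  0.014] rect 0.374 -0.334 [0.065 0.004] 11.8
base? [294 257  31   7  42] mean [0.386 0.01  0.008] rect 0.386 0.009 [0.099 0.008] 79.0
```

View pics/zoom1.png

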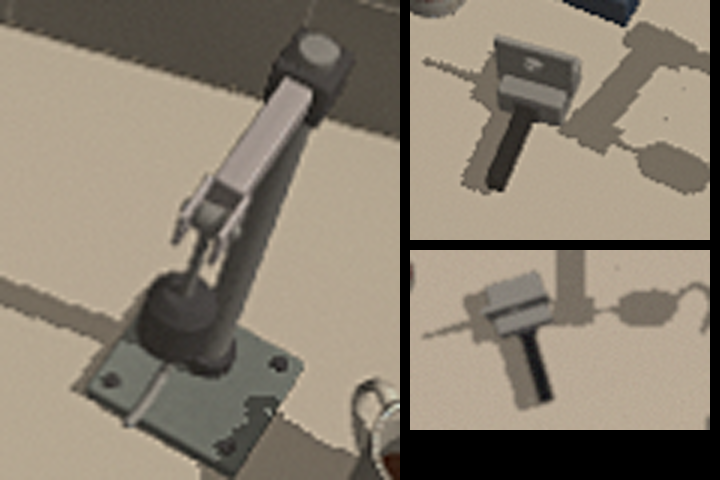

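The zoom shows the hook's clevis at (205,215) and its dark round ballast at (185,320). The bar and nose end near (130,420). On the right, the weight's plate has its hole at about (532,65), and its black handle points towards the robot.

Run:
```python
from h import *
import pickle
c=get_calibration("scene");fr=[]
for i in range(26):
    t=read_state()["time_s"];p,d=camera("scene");fr.append((t,p,d))
pickle.dump(fr,open("fr.pkl","wb"));print(fr[0][0],fr[-1][0])
# stand axis from both clouds: arm centre slices
for n in("scene","top"):
    P=np.load(n+"P.npy");Z=P[...,2];m=(Z>.308)&(Z<.322)&(P[...,0]>.5)&(P[...,0]<.8)&(abs(P[...,1]+.07)<.08)
    q=P[m]
    for x in np.arange(.57,.73,.01):
        s=q[(q[:,0]>x)&(q[:,0]<x+.01)]
        if len(s)>2:print(n,x.round(2),len(s),s[:,1].min().round(4),s[:,1].max().round(4),s[:,1].mean().round(4),s[:,2].mean().round(4))
    m=(Z>.008)&(Z<.016)&(P[...,0]>.6)&(P[...,0]<.77)&(abs(P[...,1]+.07)<.09);q=P[m]
    print("base",cv2.minAreaRect(np.float32(q[:,:2])))
q=np.array([cloud(c,d) for t,p,d in fr[:1]][0]);m=(q[...,2]>.12)&(q[...,2]<.28)&(abs(q[...,1]+.07)<.06)&(q[...,0]>.48)&(q[...,0]<.75)
s=q[m]
for z in np.arange(.12,.28,.01):
    a=s[(s[:,2]>z)&(s[:,2]<z+.01)]
    if len(a):print(z.round(2),len(a),a[:,:2].min(0).round(3),a[:,:2].max(0).round(3))
```

```text
0.1 1.35
scene 0.57 9 -0.0816 -0.0576 -0.0686 0.3109
scene 0.58 20 -0.0819 -0.0572 -0.0693 0.3116
scene 0.59 20 -0.0815 -0.0569 -0.0691 0.311
scene 0.6 44 -0.0817 -0.0569 -0.0694 0.3122
scene 0.61 35 -0.0779 -0.0604 -0.0697 0.3143
scene 0.62 39 -0.0783 -0.0603 -0.0697 0.3141
scene 0.63 35 -0.0783 -0.0607 -0.0695 0.3137
scene 0.64 35 -0.0781 -0.06 -0.0695 0.3139
scene 0.65 36 -0.0776 -0.0598 -0.069 0.3143
scene 0.66 34 -0.0778 -0.0604 -0.0693 0.314
scene 0.67 34 -0.0776 -0.0597 -0.0699 0.3139
scene 0.68 77 -0.0863 -0.0528 -0.07 0.3151
scene 0.69 50 -0.0867 -0.0524 -0.0711 0.318
scene 0.7 26 -0.0868 -0.0532 -0.0727 0.3174
scene 0.71 24 -0.0864 -0.0524 -0.0735 0.3179
base ((0.6876323223114014, -0.06897374242544174), (0.10407513380050659, 0.11031308770179749), 0.46780139207839966)
top 0.57 5 -0.0781 -0.0552 -0.0652 0.3123
top 0.58 13 -0.0789 -0.0555 -0.0675 0.3103
top 0.59 16 -0.079 -0.0546 -0.0659 0.3117
top 0.6 27 -0.0788 -0.0552 -0.0677 0.3131
top 0.61 29 -0.0771 -0.0584 -0.0675 0.3138
top 0.62 28 -0.077 -0.0581 -0.0665 0.3134
top 0.63 23 -0.0743 -0.0583 -0.0672 0.3139
top 0.64 26 -0.
[... 379 characters left out ...]
.12256074696779251, 0.12788988649845123), 2.209561347961426)
0.12 23 [ 0.691 -0.079] [ 0.703 -0.061]
0.13 49 [ 0.548 -0.079] [ 0.705 -0.058]
0.14 54 [ 0.532 -0.079] [ 0.701 -0.059]
0.15 27 [ 0.531 -0.079] [ 0.704 -0.062]
0.16 19 [ 0.692 -0.078] [ 0.706 -0.064]
0.17 23 [ 0.69  -0.079] [ 0.703 -0.063]
0.18 24 [ 0.692 -0.079] [ 0.704 -0.062]
0.19 23 [ 0.556 -0.084] [ 0.702 -0.051]
0.2 72 [ 0.553 -0.089] [ 0.705 -0.051]
0.21 84 [ 0.553 -0.089] [ 0.703 -0.052]
0.22 88 [ 0.556 -0.089] [ 0.704 -0.049]
0.23 201 [ 0.558 -0.089] [ 0.705 -0.051]
0.24 32 [ 0.568 -0.079] [ 0.704 -0.067]
0.25 22 [ 0.578 -0.08 ] [ 0.703 -0.066]
0.26 27 [ 0.581 -0.08 ] [ 0.702 -0.067]
0.27 16 [ 0.582 -0.078] [ 0.698 -0.067]
```

Run:
```python
from h import *
import pickle
from scipy.optimize import curve_fit
c=get_calibration("scene");fr=pickle.load(open("fr.pkl","rb"))
T,B,N=[],[],[]
for t,p,d in fr:
    q=cloud(c,d);k=(abs(q[...,1]+.069)<.03)&(q[...,0]>.48)&(q[...,0]<.68)
    b=q[k&(q[...,2]>.2)&(q[...,2]<.235)];n=q[k&(q[...,2]>.115)&(q[...,2]<.175)]
    # ballast front contact x at z~.21
    f=q[k&(q[...,2]>.2)&(q[...,2]<.22)]
    T.append(t);B.append(np.percentile(f[:,0],3) if len(f) else np.nan);N.append(n[:,0].min() if len(n) else np.nan)
T,B,N=map(np.array,(T,B,N))
f=lambda t,a,s,c_,w:a+s*np.sin(w*t)+c_*np.cos(w*t)
for nm,y in(("ballast",B),("nose",N)):
    m=np.isfinite(y);p,cv=curve_fit(f,T[m],y[m],[.58,.02,.02,2*np.pi/.64])
    A=np.hypot(p[1],p[2]);ph=np.arctan2(p[1],p[2])  # y=a+A cos(w t-ph)
    print(nm,m.sum(),"mean",p[0].round(4),"A",A.round(4),"per",2*np.pi/p[3],"t of max x",(ph/p[3])%(2*np.pi/p[3]),"rms",np.std(f(T[m],*p)-y[m]).round(4))
print(B.round(3),N.round(3))
```

```text
ballast 26 mean 0.5718 A 0.0182 per 0.6396566905153881 t of max x 0.4595901007772753 rms 0.0004
nose 26 mean 0.561 A 0.0316 per 0.6402871554735442 t of max x 0.4578379730580229 rms 0.0008
[0.554 0.553 0.556 0.563 0.572 0.581 0.587 0.589 0.589 0.583 0.576 0.567
 0.558 0.554 0.554 0.558 0.566 0.574 0.582 0.588 0.589 0.588 0.582 0.574
 0.565 0.558] [0.531 0.531 0.535 0.545 0.562 0.578 0.588 0.594 0.59  0.58  0.566 0.551
 0.538 0.531 0.53  0.537 0.549 0.565 0.578 0.59  0.592 0.59  0.577 0.563
 0.549 0.538]
```

Request:
carry_out(
  dp=[
    [0.02,-0.048,-0.002],
    [0.02,-0.048,-0.002],
    [0.02,-0.048,-0.002],
    [0.02,-0.048,-0.002],
    [0.02,-0.048,-0.003],
    [0.02,-0.048,-0.003],
    [0.02,-0.048,-0.003],
    [0.02,-0.048,-0.003],
    [0.02,-0.048,-0.003],
    [0.02,-0.048,-0.003],
    [0.02,-0.048,-0.003],
    [0.02,-0.049,-0.003],
    [0,0,0],
  ],
  rot=[
    [0,0,5.5],
    [0,0,5.5],
    [0,0,5.6],
    [0,0,5.6],
    [0,-8,0],
    [0,-8,0],
    [0,-8,0],
    [0,-8,0],
    [0,-8,0],
    [0,-8,0],
    [0,-8,0],
    [0,-4,0],
    [0,0,0],
  ],
  grip=0,
)

```text
time_s: 3.02
ee_pos: [0.4061, 0.0492, 0.2208]
orientation: [[-0.732, -0.055, 0.679], [-0.005, 0.997, 0.075], [-0.682, 0.051, -0.73]]
force: [0.1, 1.0, -0.3]
width: 0.0001
finger_force: 0.0
```

Request:
carry_out(
  dp=[
    [0.009,-0.024,0],
    [0.009,-0.024,0],
    [0.009,-0.023,0],
    [0.009,-0.023,0],
    [0.008,-0.023,0],
    [0,0,0],
  ],
  rot=[
    [0,-3.5,-1],
    [-1,-3.5,-1],
    [-1,-3.5,-1],
    [-1,-3.5,0],
    [0,-3,0],
    [0,0,0],
  ],
)

```text
time_s: 3.78
ee_pos: [0.465, -0.033, 0.2929]
orientation: [[-0.574, 0.03, 0.818], [0.007, 0.999, -0.031], [-0.819, -0.012, -0.574]]
force: [-0.3, 1.0, -0.4]
width: -0.0004
finger_force: 0.0
```

Run:
```python
from h import *
s=read_state();print(s["time_s"],s["ee_pos"],s["q"].round(2),s["force"])
p,d=camera("scene");q=cloud(get_calibration("scene"),d)
m=(abs(q[...,1]+.069)<.02)&(q[...,2]>.1)&(q[...,2]<.26)&(q[...,0]>.4)&(q[...,0]<.53);print(q[m].max(0),m.sum())
cv2.imwrite("pics/s1.png",cv2.resize(p[130:290,250:450],None,fx=3,fy=3)[:,:,::-1])
```

```text
3.775 [ 0.46499266 -0.03304897  0.29288789] [-0.54 -0.06  2.05  1.04  0.47 -2.88] [-0.27102638  1.02349127 -0.36606945]Traceback (most recent call last):
  File "<stdin>", line 4, in <module>
    return umr_maximum(a, axis, None, out, keepdims, initial, where)
ValueError: zero-size array to reduction operation maximum which has no identity
```

Request:
carry_out(
  dp=[
    [0,-0.004,-0.004],
    [0,-0.004,-0.004],
    [0,-0.004,-0.004],
    [0,-0.004,-0.004],
    [0,-0.004,-0.008],
    [0,-0.004,-0.008],
    [0,-0.004,-0.008],
    [0,-0.004,-0.008],
    [0,-0.004,-0.008],
    [0,0,-0.008],
    [0,0,-0.007],
    [0,0,0],
  ],
  rot=[
    [0,5,0],
    [0,5,0],
    [7,0,-7],
    [7,0,-7],
    [7,0,-7],
    [7,0,-7],
    [7,0,-7],
    [7,0,-7],
    [7,0,-7],
    [7,0,-7],
    [7,0,-7],
    [0,0,0],
  ],
)

```text
time_s: 5.32
ee_pos: [0.4638, -0.0678, 0.2195]
orientation: [[-0.008, 0.729, 0.684], [1.0, 0.007, 0.004], [-0.002, 0.684, -0.729]]
force: [0.2, -0.4, 0.6]
width: -0.0002
finger_force: 0.0
```

Run:
```python
from h import *
s=read_state();print(s["time_s"],s["ee_pos"],s["q"].round(2),s["force"]);print(s["orientation"].round(3))
```

```text
5.325 [ 0.46375293 -0.06782128  0.21954543] [-0.61  0.08  2.05  0.89  0.53 -1.3 ] [ 0.23381603 -0.41988348  0.57224228]
[[-0.008  0.729  0.684]
 [ 1.     0.007  0.004]
 [-0.002  0.684 -0.729]]
```

Request:
carry_out(
  dp=[
    [0.018,0,0],
  ],
  rot=[
    [0,0,0],
  ],
)

```text
time_s: 5.45
ee_pos: [0.4818, -0.0681, 0.2203]
orientation: [[-0.009, 0.728, 0.685], [1.0, 0.009, 0.003], [-0.004, 0.685, -0.728]]
force: [0.1, -1.1, 0.8]
width: 0.0002
finger_force: 0.0
```

Request:
carry_out(
  dp=[
    [0.018,0,0],
  ],
  rot=[
    [0,0,0],
  ],
)

```text
time_s: 5.58
ee_pos: [0.5006, -0.0682, 0.2205]
orientation: [[-0.009, 0.728, 0.686], [1.0, 0.01, 0.003], [-0.005, 0.686, -0.728]]
force: [0.2, -0.1, 0.1]
width: 0.0002
finger_force: 0.0
```

Request:
carry_out(
  dp=[
    [0.005,0,0],
  ],
  rot=[
    [0,0,0],
  ],
)

```text
time_s: 5.7
ee_pos: [0.5057, -0.0681, 0.2203]
orientation: [[-0.009, 0.728, 0.686], [1.0, 0.009, 0.004], [-0.004, 0.686, -0.728]]
force: [-1.0, -0.5, -0.3]
width: -0.0001
finger_force: 0.0
```

Run:
```python
from h import *
c=get_calibration("scene");cw=get_calibration("wrist")
import pickle;fr=[]
for i in range(12):
    s=read_state();p,d=camera("scene");fr.append((s["time_s"],p,d));print(s["time_s"],s["ee_pos"].round(4))
pickle.dump(fr,open("fr2.pkl","wb"))
q=cloud(c,d);s=q[(abs(q[...,1]+.069)<.03)&(q[...,2]>.17)&(q[...,2]<.28)&(q[...,0]>.4)&(q[...,0]<.57)]
for z in np.arange(.17,.28,.01):
    a=s[(s[:,2]>z)&(s[:,2]<z+.01)]
    if len(a):print(z.round(2),len(a),a[:,:2].min(0).round(3),a[:,:2].max(0).round(3),np.sort(a[:,0])[-6:].round(3))
cv2.imwrite("pics/s2.png",cv2.resize(p[150:270,310:430],None,fx=5,fy=5)[:,:,::-1])
pw,dw=camera("wrist");np.savez("w2.npz",p=pw,d=dw,pose=cw["pose"])
```

```text
5.7 [ 0.5057 -0.0681  0.2203]
5.75 [ 0.5057 -0.0682  0.2203]
5.8 [ 0.5051 -0.0682  0.2202]
5.85 [ 0.5048 -0.0682  0.2201]
5.9 [ 0.5047 -0.0683  0.2202]
5.95 [ 0.5047 -0.0684  0.2202]
6.0 [ 0.5047 -0.0685  0.2202]
6.05 [ 0.5048 -0.0686  0.2203]
6.1 [ 0.5049 -0.0686  0.2203]
6.15 [ 0.505  -0.0686  0.2203]
6.2 [ 0.505  -0.0687  0.2203]
6.25 [ 0.5051 -0.0687  0.2203]
0.2 3 [ 0.512 -0.079] [ 0.523 -0.077] [0.512 0.515 0.523]
0.21 6 [ 0.511 -0.079] [ 0.525 -0.074] [0.511 0.515 0.519 0.519 0.521 0.525]
0.22 4 [ 0.507 -0.079] [ 0.518 -0.075] [0.507 0.512 0.514 0.518]
0.23 1 [ 0.51  -0.075] [ 0.51  -0.075] [0.51]
0.24 5 [ 0.498 -0.079] [ 0.504 -0.075] [0.498 0.501 0.502 0.502 0.504]
0.25 14 [ 0.49  -0.081] [ 0.511 -0.073] [0.5   0.501 0.503 0.505 0.506 0.511]
0.26 15 [ 0.483 -0.085] [ 0.507 -0.071] [0.502 0.502 0.503 0.504 0.506 0.507]
0.27 11 [ 0.479 -0.084] [ 0.51  -0.073] [0.498 0.498 0.499 0.5   0.507 0.51 ]
```

View pics/s2.png

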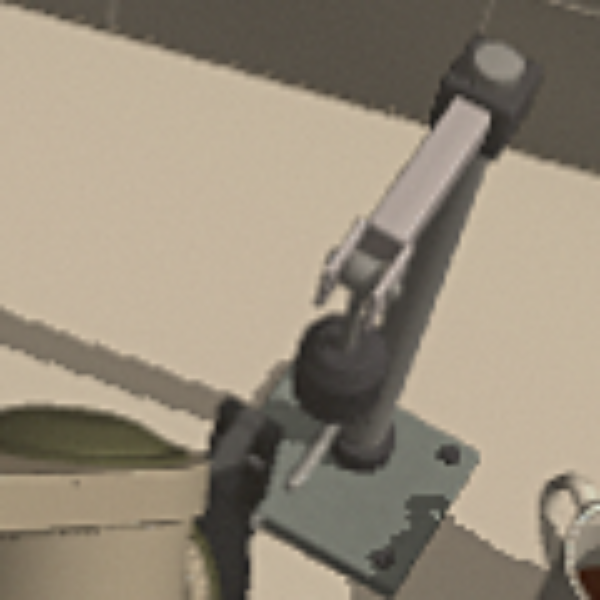

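Nothing has touched yet: the gripper sits left of the hook, with its tip near (265,430) in this crop, and the ballast is at (340,365). I'll refit the phase now.

Run:
```python
from h import *
import pickle
from scipy.optimize import curve_fit
c=get_calibration("scene");T,B=[],[]
for t,p,d in pickle.load(open("fr.pkl","rb"))+pickle.load(open("fr2.pkl","rb")):
    q=cloud(c,d);f=q[(abs(q[...,1]+.069)<.022)&(q[...,0]>.54)&(q[...,0]<.68)&(q[...,2]>.2)&(q[...,2]<.22)]
    T.append(t);B.append(np.percentile(f[:,0],3))
T,B=np.array(T),np.array(B)
f=lambda t,a,s,c_,w:a+s*np.sin(w*t)+c_*np.cos(w*t)
p,_=curve_fit(f,T,B,[.572,.018*np.sin(9.82*.459),.018*np.cos(9.82*.459),2*np.pi/.64])
A=np.hypot(p[1],p[2]);per=2*np.pi/p[3];t0=np.arctan2(p[1],p[2])/p[3]
print(p[0],A,per,"rms",np.std(f(T,*p)-B),"last",(f(T,*p)-B)[-12:].round(4))
print("now",read_state()["time_s"],[round(t0+per*k,3) for k in range(9,16)])
```

```text
0.5718099016135321 0.017197515506401324 0.638931688366782 rms 0.0010940135338435189 last [ 0.0006 -0.0004 -0.001  -0.0021 -0.0014 -0.002  -0.0013  0.      0.0006
  0.0021  0.0021  0.0024]
now 6.35 [np.float64(5.571), np.float64(6.21), np.float64(6.849), np.float64(7.488), np.float64(8.127), np.float64(8.766), np.float64(9.405)]
```

Run:
```python
from h import *
import pickle
c=get_calibration("scene");T,B=[],[]
fr=pickle.load(open("fr2.pkl","rb"))
for i in range(8):
    s=read_state();p,d=camera("scene");fr.append((s["time_s"],p,d))
pickle.dump(fr,open("fr3.pkl","wb"))
for t,p,d in fr:
    q=cloud(c,d);f=q[(abs(q[...,1]+.069)<.022)&(q[...,0]>.54)&(q[...,0]<.68)&(q[...,2]>.2)&(q[...,2]<.22)]
    T.append(t);B.append(np.percentile(f[:,0],3))
T,B=np.array(T),np.array(B);print(np.c_[T,B].round(4)[::2].tolist())
for per in(.638,.64,.642):
    w=2*np.pi/per;M=np.c_[np.ones_like(T),np.sin(w*T),np.cos(w*T)];k,r,*_=np.linalg.lstsq(M,B,rcond=None)
    t0=np.arctan2(k[1],k[2])/w;print(per,k[0],np.hypot(k[1],k[2]),r,[round(t0+per*j,3) for j in range(10,15)])
print(read_state()["time_s"],read_state()["ee_pos"])
```

```text
[[5.7, 0.5763], [5.8, 0.562], [5.9, 0.5561], [6.0, 0.5649], [6.1, 0.5792], [6.2, 0.5868], [6.35, 0.5747], [6.45, 0.5619], [6.55, 0.5569], [6.65, 0.5666]]
0.638 0.5718842517002551 0.014861238049793677 [3.37943843e-06] [np.float64(6.21), np.float64(6.848), np.float64(7.486), np.float64(8.124), np.float64(8.762)]
0.64 0.5719166286469237 0.014864289748990641 [3.34352029e-06] [np.float64(6.21), np.float64(6.85), np.float64(7.49), np.float64(8.13), np.float64(8.77)]
0.642 0.5719476627401303 0.01486452015090544 [3.76935166e-06] [np.float64(6.21), np.float64(6.852), np.float64(7.494), np.float64(8.136), np.float64(8.778)]
6.75 [ 0.50523678 -0.06858647  0.22022459]
```

Request:
carry_out(
  dp=[
    [0.006,0,0],
    [0.008,0,0],
    [0.008,0,0],
    [0.009,0,0],
    [0.0185,0,0],
    [0.01,0,0],
    [0.003,0,0],
  ],
  rot=[
    [0,0,0],
    [0,0,0],
    [0,0,0],
    [0,0,0],
    [0,0,0],
    [0,0,0],
    [0,0,0],
  ],
)

```text
time_s: 7.62
ee_pos: [0.5681, -0.0685, 0.22]
orientation: [[-0.006, 0.728, 0.685], [1.0, 0.005, 0.004], [-0.001, 0.685, -0.728]]
force: [-0.6, -0.3, -0.4]
width: -0.0003
finger_force: 0.2
```

```bash
cat > obs.py <<'E'
from h import *
import sys
c=get_calibration("scene")
for i in range(int(sys.argv[1])):
    s=read_state();p,d=camera("scene")
    q=cloud(c,d);k=(abs(q[...,1]+.069)<.022)
    t=q[k&(q[...,0]>.55)&(q[...,0]<.68)&(q[...,2]>.225)&(q[...,2]<.25)]
    n=q[(abs(q[...,1]+.069)<.012)&(q[...,0]>.5)&(q[...,0]<.64)&(q[...,2]>.115)&(q[...,2]<.17)]
    print(s["time_s"],s["ee_pos"].round(4),s["force"].round(2),"balTop",t.mean(0).round(4),len(t),"nose",n[:,0].min().round(4) if len(n) else None,len(n))
E
python3 obs.py 8
```

```text
7.625 [ 0.5681 -0.0685  0.22  ] [-0.63 -0.3  -0.36] balTop [ 0.6037 -0.0797  0.2328] 99 nose 0.6249 5
7.675 [ 0.568  -0.0685  0.22  ] [-0.9  -0.04  0.04] balTop [ 0.6033 -0.0798  0.2328] 97 nose 0.623 5
7.725 [ 0.5676 -0.0684  0.22  ] [-1.   -0.65  0.59] balTop [ 0.6027 -0.0799  0.2331] 96 nose 0.6233 5
7.775 [ 0.5674 -0.0685  0.22  ] [-1.6  -0.63 -0.45] balTop [ 0.6023 -0.08    0.2329] 98 nose 0.6246 5
7.825 [ 0.5673 -0.0685  0.2201] [-1.41  1.16  0.18] balTop [ 0.6028 -0.0799  0.2327] 96 nose 0.6239 5
7.875 [ 0.5673 -0.0685  0.2201] [-0.59  0.34  0.17] balTop [ 0.6024 -0.0799  0.2327] 99 nose 0.6235 5
7.925 [ 0.5673 -0.0686  0.2201] [-0.75 -0.22  0.03] balTop [ 0.6024 -0.0797  0.2329] 96 nose 0.6234 5
7.975 [ 0.5674 -0.0685  0.2201] [-0.21 -0.33 -0.1 ] balTop [ 0.6031 -0.0801  0.2324] 98 nose 0.6221 5
```

Request:
carry_out(
  dp=[
    [-0.0005,0,0],
    [-0.001,0,0],
    [-0.001,0,0],
    [-0.001,0,0],
    [-0.001,0,0],
    [-0.001,0,0],
    [-0.001,0,0],
    [-0.001,0,0],
    [-0.001,0,0],
    [-0.001,0,0],
    [-0.0005,0,0],
    [-0.0005,0,0],
    [0,0,0],
  ],
  rot=[
    [0,0,0],
    [0,0,0],
    [0,0,0],
    [0,0,0],
    [0,0,0],
    [0,0,0],
    [0,0,0],
    [0,0,0],
    [0,0,0],
    [0,0,0],
    [0,0,0],
    [0,0,0],
    [0,0,0],
  ],
)

```text
time_s: 9.65
ee_pos: [0.5572, -0.0686, 0.2202]
orientation: [[-0.005, 0.728, 0.686], [1.0, 0.004, 0.003], [-0.001, 0.686, -0.728]]
force: [-0.4, -0.3, -0.4]
width: -0.0
finger_force: 0.1
```

```bash
python3 obs.py 5
python3 - <<'E'
from h import *
import pickle
c=get_calibration("scene")
X,Y=[],[]
for t,p,d in pickle.load(open("fr3.pkl","rb")):
    q=cloud(c,d);k=(abs(q[...,1]+.069)<.022)
    a=q[k&(q[...,0]>.55)&(q[...,0]<.68)&(q[...,2]>.225)&(q[...,2]<.25)]
    X.append(a[:,0].mean());Y.append(.5719+.0149*np.cos(2*np.pi/.64*(t-6.85)))
f=np.polyfit(X,Y,1);print(f,np.polyval(f,[.6028]),"rest balTop",(.5719-f[1])/f[0],np.std(np.polyval(f,X)-Y))
E
```

```text
9.65 [ 0.5572 -0.0686  0.2202] [-0.42 -0.34 -0.43] balTop [ 0.5934 -0.0795  0.2325] 107 nose 0.6093 5
9.7 [ 0.5572 -0.0686  0.2202] [ 0.7   0.03 -0.44] balTop [ 0.5941 -0.0793  0.2326] 101 nose 0.6097 5
9.75 [ 0.5572 -0.0686  0.2202] [-0.23 -0.08  0.41] balTop [ 0.5931 -0.0794  0.2327] 104 nose 0.6089 5
9.8 [ 0.5572 -0.0686  0.2202] [-0.61  0.17  0.6 ] balTop [ 0.5936 -0.0794  0.2324] 105 nose 0.6078 5
9.85 [ 0.5572 -0.0686  0.2202] [ 0.29  0.29 -0.39] balTop [ 0.5934 -0.0793  0.2329] 106 nose 0.6107 5
[ 1.18686855 -0.12568597] [0.58975839] rest balTop 0.5877533551350822 0.00038284291078680317
```

Request:
carry_out(
  dp=[
    [-0.0005,0,0],
    [-0.0005,0,0],
    [-0.0005,0,0],
    [-0.0005,0,0],
    [-0.0005,0,0],
    [-0.0005,0,0],
    [0,0,0],
    [0,0,0],
    [0,0,0],
    [0,0,0],
    [0,0,0],
    [0,0,0],
    [0,0,0],
    [0,0,0],
    [0,0,0],
    [0,0,0],
    [0,0,0],
    [0,0,0],
  ],
  rot=[
    [0,0,0],
    [0,0,0],
    [0,0,0],
    [0,0,0],
    [0,0,0],
    [0,0,0],
    [0,0,0],
    [0,0,0],
    [0,0,0],
    [0,0,0],
    [0,0,0],
    [0,0,0],
    [0,0,0],
    [0,0,0],
    [0,0,0],
    [0,0,0],
    [0,0,0],
    [0,0,0],
  ],
)

```text
time_s: 12.15
ee_pos: [0.5542, -0.0686, 0.2202]
orientation: [[-0.005, 0.728, 0.686], [1.0, 0.004, 0.003], [-0.001, 0.686, -0.728]]
force: [0.8, 0.2, 1.0]
width: 0.0
finger_force: 0.1
```

```bash
python3 obs.py 4
```

```text
12.15 [ 0.5542 -0.0686  0.2202] [0.75 0.24 1.01] balTop [ 0.5911 -0.0792  0.2324] 107 nose 0.6083 5
12.2 [ 0.5542 -0.0686  0.2202] [-0.05 -1.05 -0.42] balTop [ 0.5922 -0.0791  0.2322] 102 nose 0.6077 5
12.25 [ 0.5542 -0.0686  0.2202] [-0.57  0.5   0.08] balTop [ 0.5916 -0.0792  0.2324] 102 nose 0.6077 5
12.3 [ 0.5542 -0.0686  0.2202] [ 1.01 -0.57 -0.2 ] balTop [ 0.5911 -0.0794  0.2327] 105 nose 0.607 5
```

Request:
carry_out(
  dp=[
    [-0.0004,0,0],
    [-0.0004,0,0],
    [-0.0004,0,0],
    [-0.0004,0,0],
    [-0.0004,0,0],
    [-0.0004,0,0],
    [-0.0004,0,0],
    [-0.0004,0,0],
    [-0.0004,0,0],
    [-0.0004,0,0],
    [-0.0004,0,0],
    [-0.0004,0,0],
    [-0.002,0,0],
    [-0.005,0,0],
    [-0.01,0,0],
    [-0.03,0,0],
    [-0.04,0,0.01],
    [-0.02,0.02,0.02],
  ],
  rot=[
    [0,0,0],
    [0,0,0],
    [0,0,0],
    [0,0,0],
    [0,0,0],
    [0,0,0],
    [0,0,0],
    [0,0,0],
    [0,0,0],
    [0,0,0],
    [0,0,0],
    [0,0,0],
    [0,0,0],
    [0,0,0],
    [0,0,0],
    [0,0,0],
    [0,0,0],
    [0,0,0],
  ],
)

```text
time_s: 14.6
ee_pos: [0.4405, -0.0487, 0.2497]
orientation: [[-0.003, 0.729, 0.684], [1.0, 0.002, 0.002], [0.0, 0.684, -0.729]]
force: [0.7, -0.1, 2.1]
width: 0.0
finger_force: 0.0
```

```bash
python3 obs.py 9|cut -c1-200; python3 -c "
from h import *
s=read_state();print(s['q'].round(2),s['ee_pos'])"
```

```text
14.6 [ 0.4405 -0.0487  0.2497] [ 0.69 -0.07  2.14] balTop [ 0.5874 -0.0704  0.2327] 219 nose 0.5618 55
14.65 [ 0.4393 -0.0465  0.2519] [-1.34  2.64  0.83] balTop [ 0.5879 -0.0706  0.2329] 224 nose 0.5611 57
14.7 [ 0.4408 -0.0475  0.2516] [ 0.37 -0.54 -0.48] balTop [ 0.5881 -0.0705  0.2325] 223 nose 0.5615 58
14.75 [ 0.4417 -0.0482  0.2511] [ 0.66 -0.3   0.02] balTop [ 0.5882 -0.0704  0.2325] 223 nose 0.5605 58
14.8 [ 0.4423 -0.0486  0.2506] [-0.11 -0.56  0.34] balTop [ 0.588  -0.0705  0.2327] 227 nose 0.5604 58
14.85 [ 0.4426 -0.0488  0.2502] [-0.13  0.29 -0.3 ] balTop [ 0.588  -0.0702  0.2328] 213 nose 0.561 55
14.9 [ 0.4427 -0.0489  0.2499] [ 0.72 -0.25  0.66] balTop [ 0.5873 -0.0706  0.2327] 225 nose 0.5601 56
14.95 [ 0.4427 -0.0489  0.2497] [ 0.71 -0.31 -0.12] balTop [ 0.5877 -0.0704  0.2326] 220 nose 0.5603 56
15.0 [ 0.4427 -0.0489  0.2497] [-0.17 -0.69  0.56] balTop [ 0.5876 -0.0704  0.2328] 214 nose 0.5587 57
[-0.6  -0.02  2.04  0.76  0.6  -1.13] [ 0.44270152 -0.04883074  0.24966663]
```

Request:
carry_out(
  dp=[
    [-0.01,0.01,0],
    [-0.01,0.02,0],
    [0,0.02,0],
    [0,0.025,0],
    [0,0.025,0],
    [0,0.025,0],
    [0,0.025,0],
    [0,0.025,0],
    [0,0.025,0],
    [0,0.025,0],
    [0.01,0.025,0],
    [0.01,0.02,0],
    [0.01,0.01,0],
    [0,0,0],
  ],
  rot=[
    [0,8,0],
    [0,8,0],
    [0,8,0],
    [0,8,0],
    [0,8,0],
    [0,3.1,0],
    [0,0,-9],
    [0,0,-9],
    [0,0,-9],
    [0,0,-9],
    [0,0,-9],
    [0,0,-9],
    [0,0,-9],
    [0,0,-9],
  ],
  grip=0.06,
)

```text
time_s: 16.8
ee_pos: [0.4542, 0.232, 0.249]
orientation: [[0.951, 0.31, 0.009], [0.31, -0.951, -0.013], [0.005, 0.015, -1.0]]
force: [-0.5, -0.7, -1.2]
width: 0.0599
finger_force: 0.0
```

Run:
```python
from h import *
for i in range(3): camera("top")
s=read_state();print(s["time_s"],s["q"].round(2),s["ee_pos"].round(4));print(s["orientation"].round(3))
c=get_calibration("wrist");p,d=camera("wrist");np.savez("w3.npz",p=p,d=d,pose=c["pose"]);cv2.imwrite("pics/w3.png",p[:,:,::-1])
```

```text
16.95 [ 0.25  0.31  1.42 -0.02  1.41  1.5 ] [0.4537 0.2313 0.2494]
[[ 0.948  0.317  0.01 ]
 [ 0.317 -0.948 -0.013]
 [ 0.005  0.015 -1.   ]]
```

View pics/w3.png

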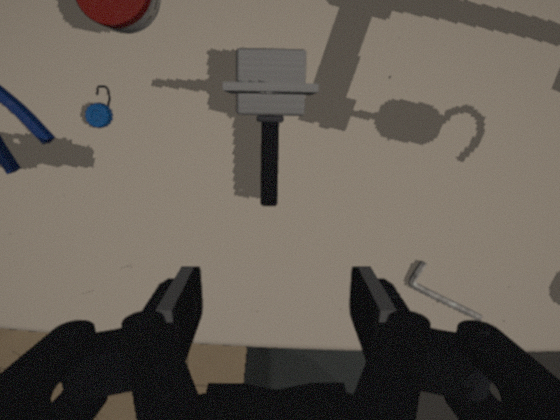

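The wrist view shows the handle as a black bar from (270,118) to (268,205), the plate's top edge at (225..318,88) and the block at (237..306,48..115). The hook's shadow is at right.

Run:
```python
from h import *
z=np.load("w3.npz");c=get_calibration("wrist");c["pose"]=z["pose"]
p,d=z["p"],z["d"];P=cloud(c,d)
m=np.zeros(p.shape[:2],np.uint8);m[100:215,250:290]=(p[100:215,250:290].max(2)<60);Q=P[m>0];Q=Q[(Q[:,2]>.02)&(Q[:,2]<.045)]
print("handle n",len(Q),"z",np.median(Q[:,2]));r=cv2.minAreaRect(np.float32(Q[:,:2]));print("handle rect",r)
vx,vy,x0,y0=cv2.fitLine(np.float32(Q[:,:2]),cv2.DIST_L2,0,.01,.01).ravel();print("line",np.degrees(np.arctan2(vy,vx)),x0,y0)
u=np.array([vx,vy]);u*=np.sign(u[0]);t=Q[:,:2]@u;print("ends along",t.min(),t.max())
M=np.zeros_like(m);M[70:110,215:330]=1;k=(M>0)&(P[...,2]>.078)&(P[...,2]<.09);T=P[k];print("plate",len(T),T.mean(0),cv2.minAreaRect(np.float32(T[:,:2])),"along u",np.percentile(T[:,:2]@u,[2,50,98]))
n=np.array([-u[1],u[0]]);print("lateral: handle",np.median(Q[:,:2]@n),"plate mid",(np.percentile(T[:,:2]@n,1)+np.percentile(T[:,:2]@n,99))/2)
S=np.load("sceneP.npy");k=(S[...,2]>.078)&(S[...,2]<.09)&(S[...,0]>.48)&(S[...,0]<.6)&(abs(S[...,1]-.26)<.06);print("scene plate",S[k].mean(0))
# two-view triangulation of handle end and plate centre: wrist px vs top px
t0=np.load("top0.npz")["p"];ct=get_calibration("top")
h=np.zeros((420,560),np.uint8);h[215:250,225:248]=t0[215:250,225:248].max(2)<45
v,uu=np.nonzero(h);i=v>=v.max()-1;te=(uu[i].mean(),v.max())
v,uu=np.nonzero(m);i=v>=v.max()-1;we=(uu[i].mean(),v.max());print("tip px",te,we,tri(ct,te,c,we))
```

```text
handle n 1541 z 0.031695381625377106
handle rect ((0.47695136070251465, 0.24039047956466675), (0.08235790580511093, 0.02191578783094883), 18.902217864990234)
line 17.607517 0.47931105 0.24222443
ends along 0.4860839042686158 0.5685028084515131
plate 878 [0.53528363 0.25931708 0.08358985] ((0.535447895526886, 0.25916236639022827), (0.006430064793676138, 0.06978384405374527), 17.344562530517578) along u [0.58561997 0.58866186 0.59171496]
lateral: handle 0.08588801665968011 plate mid 0.08519633129311793
scene plate [0.53656315 0.25823218 0.08263942]
tip px (np.float64(239.5), np.int64(244)) (np.float64(268.52941176470586), np.int64(205)) (array([0.43865809, 0.23001942, 0.03766899]), np.float64(0.0018542422756833467))
```

Request:
carry_out(
  dp=[
    [0.0036,0.0032,-0.03],
    [0,0,-0.04],
    [0,0,-0.04],
    [0,0,-0.04],
    [0,0,-0.035],
    [0,0,-0.02],
    [0,0,0],
  ],
  rot=[
    [0.75,0.6,-1],
    [0,0,0],
    [0,0,0],
    [0,0,0],
    [0,0,0],
    [0,0,0],
    [0,0,0],
  ],
)

```text
time_s: 17.88
ee_pos: [0.4566, 0.2341, 0.044]
orientation: [[0.954, 0.299, -0.002], [0.299, -0.954, -0.001], [-0.002, -0.0, -1.0]]
force: [0.2, -0.8, 0.5]
width: 0.0601
finger_force: 0.0
```

Request:
carry_out(
  dp=[
    [0.001,0.0003,-0.01],
    [0,0,-0.007],
    [0,0,0],
  ],
  rot=[
    [0,0,0],
    [0,0,0],
    [0,0,0],
  ],
)

```text
time_s: 18.25
ee_pos: [0.458, 0.2347, 0.0279]
orientation: [[0.955, 0.298, 0.0], [0.298, -0.955, -0.0], [0.0, 0.0, -1.0]]
force: [-0.5, -1.0, 0.1]
width: 0.0601
finger_force: 0.0
```

Request:
carry_out(
  dp=[
    [0,0,0],
    [0,0,0],
    [0,0,0],
    [0,0,0],
    [0,0,0],
  ],
  rot=[
    [0,0,0],
    [0,0,0],
    [0,0,0],
    [0,0,0],
    [0,0,0],
  ],
  grip=0,
)

```text
time_s: 18.88
ee_pos: [0.4582, 0.2348, 0.0283]
orientation: [[0.955, 0.298, 0.001], [0.298, -0.955, 0.0], [0.001, 0.0, -1.0]]
force: [-1.1, 1.5, 4.9]
width: 0.015
finger_force: 60.9
```

Request:
carry_out(
  dp=[
    [0,0,0.01],
    [0,0,0.02],
    [0,0,0.03],
    [0,0,0.03],
    [-0.005,-0.01,0.012],
    [-0.01,-0.02,0],
    [-0.01,-0.03,0],
    [-0.01,-0.03,0],
    [0,-0.03,0],
    [0,-0.03,0],
    [0,-0.03,0],
    [0,-0.03,0],
    [0,-0.03,0],
    [0,-0.03,0],
    [0,-0.02,0],
    [0,-0.01,0],
    [0,0,0],
    [0,0,0],
  ],
  rot=[
    [0,0,0],
    [0,0,0],
    [0,0,0],
    [0,0,0],
    [0,0,-1.3],
    [0,0,-2],
    [0,0,-2],
    [0,0,-2],
    [0,0,-2],
    [0,0,-2],
    [0,0,-2],
    [0,0,-2],
    [0,0,-2],
    [0,0,0],
    [0,0,0],
    [0,0,0],
    [0,0,0],
    [0,0,0],
  ],
)

```text
time_s: 21.12
ee_pos: [0.4228, -0.0647, 0.13]
orientation: [[1.0, 0.001, -0.0], [0.001, -1.0, 0.0], [-0.0, -0.0, -1.0]]
force: [0.4, -0.2, -2.1]
width: 0.0151
finger_force: 60.0
```

Run:
```python
from h import *
for i in range(2): camera("top")
s=read_state();print(s["time_s"],s["q"].round(2),s["ee_pos"].round(4),s["force"].round(1),s["width"]);print(s["orientation"].round(3))
c=get_calibration("wrist");p,d=camera("wrist");np.savez("w4.npz",p=p,d=d,pose=c["pose"]);cv2.imwrite("pics/w4.png",p[:,:,::-1])
p,d=camera("scene");np.savez("s4.npz",p=p,d=d)
```

```text
21.225 [-0.43  0.32  1.81  0.    1.01  1.14] [ 0.423  -0.0646  0.13  ] [ 0.3 -0.7 -2.8] 0.015058285637877557
[[ 1.     0.001  0.   ]
 [ 0.001 -1.     0.   ]
 [ 0.    -0.    -1.   ]]
```

View pics/w4.png

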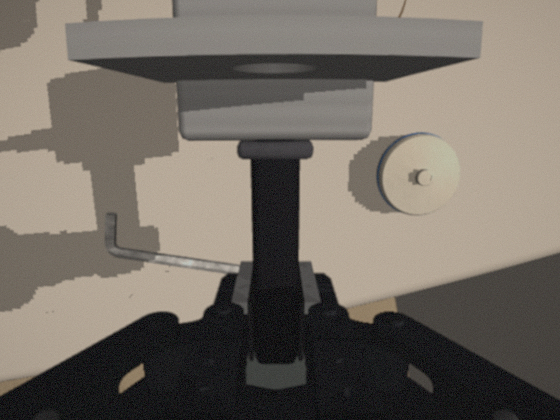

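The wrist view shows the plate gripped square, with its top edge running from (70,40) to (480,40), the hole at (272,68) and the block at (277,110). The hook is above the frame.

Run:
```python
from h import *
z=np.load("w4.npz");c=get_calibration("wrist");c["pose"]=z["pose"];P=cloud(c,z["d"]);p=z["p"]
s=read_state()["ee_pos"]
T=P[15:62,60:490].reshape(-1,3)
T=T[np.isfinite(T[:,0])&(T[:,2]>.13)];print("plate pts",len(T),T.min(0),T.max(0))
zt=np.percentile(T[:,2],97);k=T[T[:,2]>zt-.003];print("top z",zt,"rect",cv2.minAreaRect(np.float32(k[:,:2])),k.min(0),k.max(0))
# near face: tilt check
F=P[55:75,100:450].reshape(-1,3);F=F[F[:,2]>.1]
for lo in np.arange(.135,.19,.008):
    a=F[(F[:,2]>lo)&(F[:,2]<lo+.008)]
    if len(a)>5: print("face z",lo.round(3),len(a),np.median(a[:,0]).round(4))
z=np.load("s4.npz");c=get_calibration("scene");P=cloud(c,z["d"])
k=P[(P[...,2]>.15)&(P[...,2]<.2)&(P[...,0]>.47)&(P[...,0]<.53)&(abs(P[...,1]+.065)<.05)]
zt=np.percentile(k[:,2],97);a=k[k[:,2]>zt-.005];print("scene top z",zt,a.min(0),a.max(0),a.mean(0))
n=P[(P[...,2]>.115)&(P[...,2]<.16)&(P[...,0]>.535)&(P[...,0]<.62)&(abs(P[...,1]+.069)<.02)]
for x in np.arange(.555,.615,.006):
    b=n[(n[:,0]>x)&(n[:,0]<x+.006)]
    if len(b):print("bar",x.round(3),len(b),b[:,1].min().round(4),b[:,1].max().round(4),b[:,2].max().round(4))
print(s)
```

```text
plate pts 18496 [ 0.50120955 -0.1005245   0.13286028] [ 0.51987156 -0.02946754  0.18736311]
top z 0.1859025059331016 rect ((0.5046703815460205, -0.06499595940113068), (0.006710937712341547, 0.0710340067744255), 0.33252477645874023) [ 0.50120955 -0.1005245   0.1829047 ] [ 0.50822231 -0.02946754  0.18736311]
face z 0.143 128 0.5015
face z 0.151 1454 0.5016
face z 0.159 945 0.5015
face z 0.167 1492 0.5016
face z 0.175 2087 0.5017
face z 0.183 567 0.5016Traceback (most recent call last):
  File "<stdin>", line 14, in <module>
    return _quantile_unchecked(
        a, q, axis, out, overwrite_input, method, keepdims, weights)
    return _ureduce(a,
                    func=_quantile_ureduce_func,
    ...<5 lines>...
                    overwrite_input=overwrite_input,
                    method=method)
    r = func(a, **kwargs)
    result = _quantile(arr,
                       quantiles=q,
    ...<2 lines>...
                       out=out,
                       weights=wgt)
    slices_having_nans = np.isnan(arr[-1, ...])
                                  ~~~^^^^^^^^^
IndexError: index -1 is out of bounds for axis 0 with size 0
```

Run:
```python
from h import *
z=np.load("w2.npz");c=get_calibration("wrist");c["pose"]=z["pose"];P=cloud(c,z["d"])
def rep(nm,zl,zh,xl,xh,P):
    q=P[(P[...,2]>zl)&(P[...,2]<zh)&(P[...,0]>xl)&(P[...,0]<xh)&(abs(P[...,1]+.069)<.035)]
    if len(q)>5:print(nm,len(q),"y",np.percentile(q[:,1],[1,50,99]).round(4),"x",np.percentile(q[:,0],[1,50]).round(4),"z",np.percentile(q[:,2],[1,99]).round(4))
rep("wrist ballast",.19,.235,.545,.64,P);rep("wrist bar",.12,.165,.535,.64,P);rep("wrist post",.05,.28,.68,.72,P)
cv2.imwrite("pics/w2.png",cv2.resize(z["p"],(400,300))[:,:,::-1])
z=np.load("s4.npz");c=get_calibration("scene");P=cloud(c,z["d"])
rep("scene ballast",.19,.235,.545,.64,P)
for x in np.arange(.553,.62,.006): rep("bar %.3f"%x,.115,.165,x,x+.006,P)
```

```text
wrist ballast 5493 y [-0.0859 -0.0629 -0.0499] x [0.5809 0.5862] z [0.1941 0.2348]
wrist bar 821 y [-0.0729 -0.0686 -0.066 ] x [0.5777 0.6149] z [0.1313 0.1642]
wrist post 7127 y [-0.0773 -0.0654 -0.0571] x [0.6916 0.6943] z [0.0545 0.2756]
scene ballast 295 y [-0.0887 -0.0723 -0.0509] x [0.5721 0.5801] z [0.1969 0.2349]
bar 0.595 6 y [-0.0722 -0.0713 -0.0671] x [0.5952 0.5982] z [0.1337 0.1392]
bar 0.601 12 y [-0.072  -0.0686 -0.0656] x [0.6013 0.6045] z [0.1306 0.1427]
```

Request:
carry_out(
  dp=[
    [0.008,-0.001,-0.006],
    [0.008,-0.001,-0.006],
    [0.008,-0.001,-0.006],
    [0.008,-0.0013,-0.006],
    [0,0,0],
    [0,0,0],
  ],
  rot=[
    [0,0,0],
    [0,0,0],
    [0,0,0],
    [0,0,0],
    [0,0,0],
    [0,0,0],
  ],
)

```text
time_s: 22.08
ee_pos: [0.455, -0.0695, 0.1061]
orientation: [[1.0, 0.0, 0.0], [0.0, -1.0, 0.0], [0.0, -0.0, -1.0]]
force: [-0.0, -0.7, -3.3]
width: 0.015
finger_force: 59.9
```

Run:
```python
from h import *
s=read_state();c=get_calibration("wrist");print(s["time_s"],s["ee_pos"],s["force"],"cam",c["pose"].round(3))
p,d=camera("wrist");q,e=camera("scene");t,_=camera("top")
P=cloud(c,d);k=P[(P[...,2]>.156)&(P[...,2]<.175)&(P[...,0]<.56)&(P[...,0]>.5)&(abs(P[...,1]+.069)<.06)];print("plate",np.percentile(k,[1,50,99],0))
o=np.zeros((600,800,3),np.uint8);o[:300,:400]=cv2.resize(p,(400,300));o[300:,:400]=cv2.resize(q[150:270,300:460],(400,300));o[:300,400:]=cv2.resize(t[130:250,280:440],(400,300))
cv2.imwrite("pics/m5.png",o[:,:,::-1])
```

```text
22.075 [ 0.45499361 -0.06954165  0.10605223] [-3.20980153e-03 -6.52148502e-01 -3.32245313e+00] cam [[ 0.001  0.962  0.274  0.525]
 [-1.     0.001 -0.001 -0.07 ]
 [-0.002 -0.274  0.962  0.226]
 [ 0.     0.     0.     1.   ]]
plate [[ 0.53348756 -0.10424227  0.15655093]
 [ 0.53643191 -0.07011512  0.16064873]
 [ 0.53975433 -0.0358048   0.16223057]]
```

View pics/m5.png

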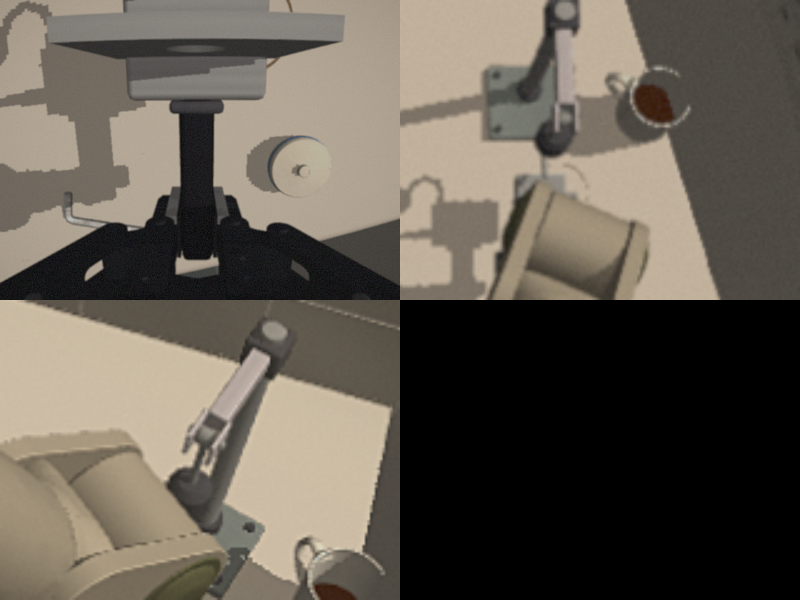

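The wrist view still shows the plate square, with the hole at (197,48) in that crop. The top view shows the plate just in front of the nose. The wrist camera itself is 70 mm ahead of the TCP, so I need to check clearance to the stand.

Run:
```python
from h import *
x0=read_state()["ee_pos"]
for n in("scene","top"):
    p,d=camera(n);P=cloud(get_calibration(n),d)
    q=P[(abs(P[...,1]+.069)<.06)&(P[...,0]>.3)&(P[...,0]<.57)&(P[...,2]>.13)&(P[...,2]<.6)]-x0
    for z in np.arange(.04,.36,.03):
        a=q[(q[:,2]>z)&(q[:,2]<z+.03)]
        if len(a)>3:print(n,"dz %.2f"%z,len(a),"max dx",np.percentile(a[:,0],98).round(3),"absolute z",round(z+x0[2],2))
```

```text
scene dz 0.04 133 max dx 0.011 absolute z 0.15
scene dz 0.07 149 max dx 0.01 absolute z 0.18
scene dz 0.10 90 max dx -0.003 absolute z 0.21
scene dz 0.13 7 max dx -0.021 absolute z 0.24
scene dz 0.19 42 max dx -0.036 absolute z 0.3
scene dz 0.22 241 max dx -0.037 absolute z 0.33
scene dz 0.25 1836 max dx 0.047 absolute z 0.36
scene dz 0.28 935 max dx 0.028 absolute z 0.39
scene dz 0.31 1191 max dx -0.026 absolute z 0.42
scene dz 0.34 401 max dx -0.07 absolute z 0.45
top dz 0.04 20 max dx 0.083 absolute z 0.15
top dz 0.22 59 max dx 0.054 absolute z 0.33
top dz 0.25 1300 max dx 0.048 absolute z 0.36
top dz 0.28 270 max dx 0.029 absolute z 0.39
top dz 0.31 615 max dx -0.036 absolute z 0.42
top dz 0.34 170 max dx -0.065 absolute z 0.45
```

Request:
carry_out(
  dp=[
    [0.004,0.0008,0],
    [0.005,0,0],
    [0.005,0,0],
    [0.005,0,0],
    [0.005,0,0],
    [0,0,0],
  ],
  rot=[
    [0,0,0],
    [0,0,0],
    [0,0,0],
    [0,0,0],
    [0,0,0],
    [0,0,0],
  ],
)

```text
time_s: 23.08
ee_pos: [0.4795, -0.0688, 0.106]
orientation: [[1.0, 0.0, 0.001], [0.0, -1.0, -0.0], [0.001, 0.0, -1.0]]
force: [1.2, -0.8, -2.9]
width: 0.015
finger_force: 60.0
```

```bash
cat > look.py <<'E'
from h import *
import sys
c=get_calibration("wrist");s=read_state();p,d=camera("wrist");P=cloud(c,d);np.savez("w_%s.npz"%sys.argv[1],p=p,d=d,pose=c["pose"])
print(s["time_s"],s["ee_pos"].round(4),s["force"].round(2))
c=get_calibration("scene")
for i in range(4):
    q,e=camera("scene");Q=cloud(c,e);k=Q[(abs(Q[...,1]+.069)<.022)&(Q[...,0]>.565)&(Q[...,0]<.68)&(Q[...,2]>.225)&(Q[...,2]<.25)];print("balTop",k.mean(0).round(4),len(k))
o=np.zeros((420,760,3),np.uint8);o[:,:560]=p;o[:200,560:]=cv2.resize(q[170:270,340:440],(200,200))
cv2.imwrite("pics/l_%s.png"%sys.argv[1],o[:,:,::-1])
E
python3 look.py a
```

```text
23.075 [ 0.4795 -0.0688  0.106 ] [ 1.21 -0.77 -2.94]
balTop [ 0.5985 -0.0766  0.2348] 51
balTop [ 0.5978 -0.0765  0.2354] 55
balTop [ 0.5975 -0.0767  0.2352] 51
balTop [ 0.5983 -0.0766  0.2343] 52
```

View pics/l_a.png

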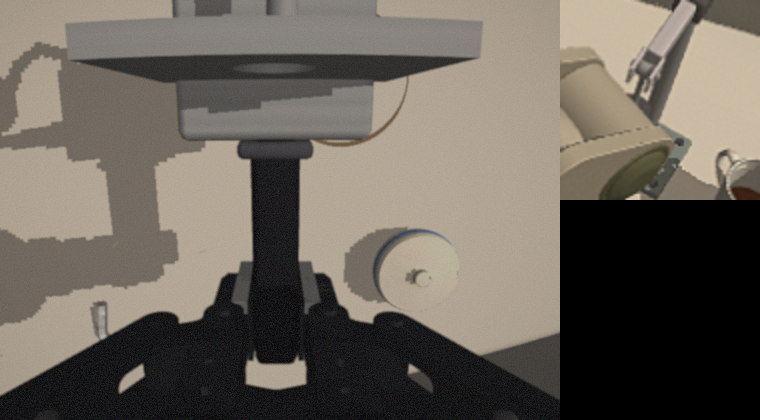

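The view shows the nose just past the plate's top edge at about column 283, with the plate centred at column 275. So the nose lines up with the hole to within about 1.5 mm.

Run:
```python
from h import *
z=np.load("w_a.npz");c=get_calibration("wrist");c["pose"]=z["pose"];P=cloud(c,z["d"])
for v in(2,6,10,14):
    r=P[v,200:370];m=(r[:,2]>.12)&(r[:,2]<.156)&(r[:,0]>.56)
    u=np.nonzero(m)[0]+200
    if len(u):print(v,u.min(),u.max(),"y",r[m][:,1].min().round(4),r[m][:,1].max().round(4),"x",np.median(r[m][:,0]).round(4),"z max",r[m][:,2].max().round(4))
T=P[20:60,60:490].reshape(-1,3);k=T[(T[:,2]>.157)&(T[:,2]<.17)];print("plate",np.percentile(k,[.5,50,99.5],0))
```

```text
2 266 296 y -0.074 -0.0675 x 0.5717 z max 0.1418
6 266 296 y -0.074 -0.0675 x 0.5707 z max 0.1413
10 266 297 y -0.0742 -0.0675 x 0.5698 z max 0.142
14 266 297 y -0.0743 -0.0675 x 0.5688 z max 0.1423
plate [[ 0.55791709 -0.10391157  0.15733052]
 [ 0.56074728 -0.06905448  0.16065294]
 [ 0.56405965 -0.03459956  0.1624193 ]]
```

Request:
carry_out(
  dp=[
    [0.003,-0.0008,-0.0005],
    [0.004,-0.0007,-0.0008],
    [0.004,0,-0.0012],
    [0.004,0,-0.0015],
    [0.004,0,-0.0015],
    [0.004,0,-0.0015],
    [0.004,0,-0.0015],
    [0.003,0,-0.001],
    [0,0,0],
  ],
  rot=[
    [0,0,0],
    [0,0,0],
    [0,0,0],
    [0,0,0],
    [0,0,0],
    [0,0,0],
    [0,0,0],
    [0,0,0],
    [0,0,0],
  ],
)

```text
time_s: 24.45
ee_pos: [0.5093, -0.0703, 0.0965]
orientation: [[1.0, 0.0, 0.0], [0.0, -1.0, -0.0], [0.0, 0.0, -1.0]]
force: [-1.1, -1.0, -3.1]
width: 0.0148
finger_force: 60.0
```

```bash
python3 look.py b
python3 - <<'E'
from h import *
z=np.load("w_b.npz");c=get_calibration("wrist");c["pose"]=z["pose"];P=cloud(c,z["d"])
T=P[20:60,60:490].reshape(-1,3);k=T[(T[:,2]>.147)&(T[:,2]<.16)];print("plate",np.percentile(k,[.5,50,99.5],0))
for v in range(0,130,8):
    r=P[v,230:330];m=(r[:,2]>.115)&(r[:,2]<.147)
    if m.sum()>5:
        u=np.nonzero(m)[0]+230;print(v,u.min(),u.max(),"y",r[m][:,1].min().round(4),r[m][:,1].max().round(4),"x",np.median(r[m][:,0]).round(4),"z",r[m][:,2].max().round(4))
E
```

```text
24.45 [ 0.5093 -0.0703  0.0965] [-1.06 -1.04 -3.14]
balTop [nan nan nan] 0
balTop [nan nan nan] 0
balTop [nan nan nan] 0
balTop [nan nan nan] 0
plate [[ 0.58773485 -0.1053532   0.14730665]
 [ 0.59054697 -0.07067046  0.15108568]
 [ 0.59387332 -0.03610591  0.15280042]]
0 257 290 y -0.074 -0.0674 x 0.6001 z 0.1385
8 257 290 y -0.074 -0.0673 x 0.5988 z 0.1382
56 288 312 y -0.0775 -0.0733 x 0.5882 z 0.1469
64 230 329 y -0.082 -0.0619 x 0.5881 z 0.1382
72 230 329 y -0.0839 -0.0603 x 0.5877 z 0.1352
80 258 290 y -0.0742 -0.0673 x 0.5849 z 0.1355
88 258 290 y -0.0742 -0.0673 x 0.5833 z 0.1362
96 258 290 y -0.0742 -0.0673 x 0.5816 z 0.1367
104 259 290 y -0.0742 -0.0676 x 0.58 z 0.1375
112 259 290 y -0.0742 -0.0676 x 0.5784 z 0.1374
120 259 290 y -0.0741 -0.0676 x 0.5768 z 0.1385
128 259 290 y -0.0742 -0.0676 x 0.5752 z 0.1388look.py:7: RuntimeWarning: Mean of empty slice.
  q,e=camera("scene");Q=cloud(c,e);k=Q[(abs(Q[...,1]+.069)<.022)&(Q[...,0]>.565)&(Q[...,0]<.68)&(Q[...,2]>.225)&(Q[...,2]<.25)];print("balTop",k.mean(0).round(4),len(k))
  ret = um.true_divide(
```

View pics/l_b.png

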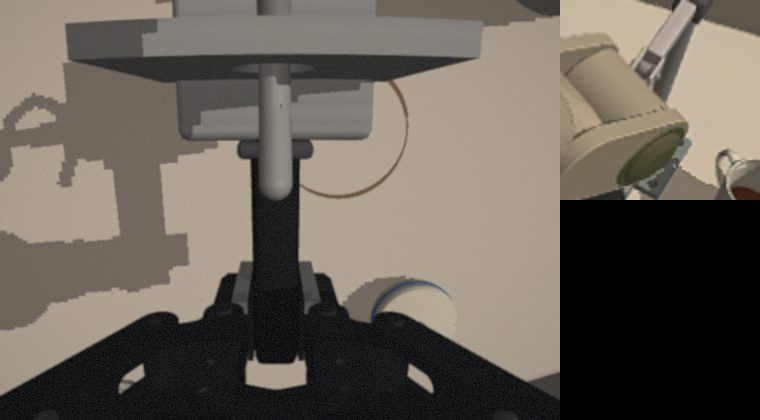

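The hook's bar passes through the hole: the nose end is at (276,190) and the bar is centred at column 274 with the plate. Next I'll lower the weight.

Request:
carry_out(
  dp=[
    [0,0,-0.0015],
    [0,0,-0.0015],
    [0,0,-0.001],
    [0,0,-0.0005],
    [0,0,-0.0005],
    [0,0,0],
  ],
  rot=[
    [0,0,0],
    [0,0,0],
    [0,0,0],
    [0,0,0],
    [0,0,0],
    [0,0,0],
  ],
)

```text
time_s: 25.45
ee_pos: [0.5092, -0.0703, 0.0917]
orientation: [[1.0, 0.0, 0.001], [0.0, -1.0, -0.0], [0.001, 0.0, -1.0]]
force: [0.0, 0.2, -1.6]
width: 0.0148
finger_force: 60.1
```

Request:
carry_out(
  dp=[
    [0,0,-0.0004],
    [0,0,0],
  ],
  rot=[
    [0,0,0],
    [0,0,0],
  ],
)

```text
time_s: 25.7
ee_pos: [0.5093, -0.0703, 0.0913]
orientation: [[1.0, 0.0, 0.001], [0.0, -1.0, -0.0], [0.001, 0.0, -1.0]]
force: [0.4, 0.2, -1.0]
width: 0.0148
finger_force: 60.2
```

Request:
carry_out(
  dp=[
    [0,0,-0.0004],
    [0,0,0],
  ],
  rot=[
    [0,0,0],
    [0,0,0],
  ],
)

```text
time_s: 25.95
ee_pos: [0.5093, -0.0703, 0.091]
orientation: [[1.0, 0.0, 0.001], [0.0, -1.0, -0.0], [0.001, 0.0, -1.0]]
force: [-0.0, 0.1, -0.2]
width: 0.0148
finger_force: 60.4
```

Run:
```python
from h import *
f=[]
for i in range(5): f.append(read_state()["force"]);camera("top")
print(np.mean(f,0),np.std(f,0),read_state()["ee_pos"])
```

```text
[0.00386829 0.06112022 0.31619545] [0.19517665 0.44625484 0.33552178] [ 0.50924667 -0.07033095  0.0908914 ]
```

Request:
carry_out(
  dp=[
    [0,0,0],
    [0,0,0],
    [0,0,0],
    [0,0,0],
    [0,0,0],
    [0,0,0],
  ],
  rot=[
    [0,0,0],
    [0,0,0],
    [0,0,0],
    [0,0,0],
    [0,0,0],
    [0,0,0],
  ],
  grip=0.06,
)

```text
time_s: 26.95
ee_pos: [0.5091, -0.0703, 0.0908]
orientation: [[1.0, 0.0, 0.0], [0.0, -1.0, -0.0], [0.0, 0.0, -1.0]]
force: [0.6, -0.7, -0.5]
width: 0.0602
finger_force: 0.0
```

Run:
```python
from h import *
for i in range(8):
    s=read_state();c=get_calibration("wrist");p,d=camera("wrist");P=cloud(c,d)
    T=P[10:70,60:490].reshape(-1,3);k=T[(T[:,2]>.138)&(T[:,2]<.156)];b=P[80:230,235:315].reshape(-1,3);b=b[(b[:,2]>.08)&(b[:,2]<.11)]
    print(s["time_s"],s["width"].round(4),s["force"].round(1),"plate",np.percentile(k,[1,50,99],0).round(4).tolist(),"handle",b.mean(0).round(4),len(b))
cv2.imwrite("pics/rel.png",p[:,:,::-1])
```

```text
Traceback (most recent call last):
AttributeError: 'float' object has no attribute 'round'
```

Run:
```python
from h import *
for i in range(9):
    s=read_state();c=get_calibration("wrist");p,d=camera("wrist");P=cloud(c,d)
    T=P[10:70,60:490].reshape(-1,3);k=T[(T[:,2]>.138)&(T[:,2]<.156)];b=P[80:230,235:315].reshape(-1,3);b=b[(b[:,2]>.08)&(b[:,2]<.11)]
    print(s["time_s"],"plate",np.percentile(k,[1,50,99],0).round(4).tolist(),"handle",b.mean(0).round(4),len(b))
cv2.imwrite("pics/rel.png",p[:,:,::-1])
```

```text
27.0 plate [[0.5892, -0.1051, 0.1384], [0.5916, -0.0701, 0.146], [0.5951, -0.0364, 0.1477]] handle [ 0.5658 -0.0709  0.0962] 5650
27.05 plate [[0.5893, -0.105, 0.1384], [0.5916, -0.0702, 0.146], [0.5952, -0.0364, 0.1477]] handle [ 0.5658 -0.0709  0.0962] 5643
27.1 plate [[0.5892, -0.105, 0.1384], [0.5916, -0.0702, 0.146], [0.5951, -0.0364, 0.1477]] handle [ 0.5659 -0.0709  0.0962] 5652
27.15 plate [[0.589, -0.1051, 0.1384], [0.5915, -0.0703, 0.146], [0.5951, -0.0365, 0.1477]] handle [ 0.5659 -0.0709  0.0962] 5638
27.2 plate [[0.5887, -0.105, 0.1385], [0.5913, -0.0704, 0.146], [0.595, -0.0365, 0.1477]] handle [ 0.5661 -0.0709  0.0963] 5627
27.25 plate [[0.5883, -0.105, 0.1385], [0.5911, -0.0707, 0.146], [0.5948, -0.0365, 0.1477]] handle [ 0.5663 -0.0709  0.0964] 5599
27.3 plate [[0.5879, -0.105, 0.1385], [0.5908, -0.0709, 0.146], [0.5945, -0.0366, 0.1477]] handle [ 0.5664 -0.0709  0.0967] 5583
27.35 plate [[0.5876, -0.105, 0.1385], [0.5905, -0.0707, 0.146], [0.5942, -0.0365, 0.1477]] handle [ 0.5666 -0.0709  0.0968] 5533
27.4 plate [[0.5873, -0.105, 0.1385], [0.5903, -0.0709, 0.146], [0.5939, -0.0366, 0.1477]] handle [ 0.5665 -0.0709  0.0969] 5464
```

View pics/rel.png

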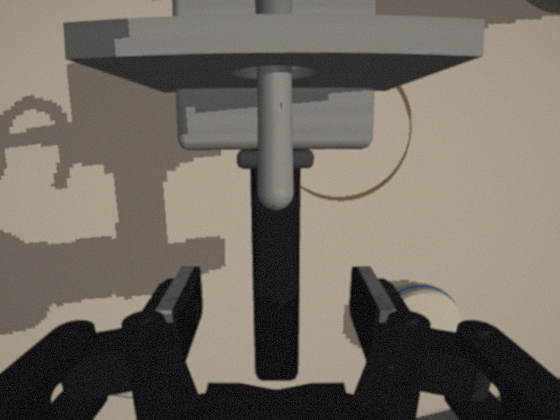

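The weight hangs free of the open fingers: the handle at column 276 lies midway between the pads at columns 200 and 352, and the sway is about 1 mm. I'll withdraw now.

Request:
carry_out(
  dp=[
    [0,0,0.005],
    [0,0,0.01],
    [0,0,0.01],
    [0,0,0.012],
    [-0.002,0,0.013],
    [-0.01,0,0.01],
    [-0.02,0,0.005],
    [-0.03,0,0],
    [-0.03,0,0],
    [-0.03,0,0],
    [0,0,0],
    [0,0,0],
  ],
  rot=[
    [0,0,0],
    [0,0,0],
    [0,0,0],
    [0,0,0],
    [0,0,0],
    [0,0,0],
    [0,0,0],
    [0,0,0],
    [0,0,0],
    [0,0,0],
    [0,0,0],
    [0,0,0],
  ],
)

```text
time_s: 28.95
ee_pos: [0.3876, -0.0705, 0.1562]
orientation: [[1.0, -0.0, 0.002], [-0.0, -1.0, -0.001], [0.002, 0.001, -1.0]]
force: [0.8, 0.0, -0.6]
width: 0.0601
finger_force: 0.0
```

Run:
```python
from h import *
s=read_state();print(s["time_s"],s["ee_pos"],s["force"].round(1))
c=get_calibration("scene")
for i in range(28):
    q,e=camera("scene");Q=cloud(c,e);t=read_state()["time_s"]
    b=Q[(abs(Q[...,1]+.069)<.022)&(Q[...,0]>.555)&(Q[...,0]<.66)&(Q[...,2]>.2)&(Q[...,2]<.25)]
    w=Q[(abs(Q[...,1]+.069)<.05)&(Q[...,0]>.45)&(Q[...,0]<.64)&(Q[...,2]>.07)&(Q[...,2]<.16)]
    if i%2==0:print(round(t,2),"bal",b.mean(0).round(4),len(b),"weight",w.mean(0).round(4),len(w))
cv2.imwrite("pics/end.png",cv2.resize(q[140:290,260:460],(800,600))[:,:,::-1])
```

```text
28.95 [ 0.38758718 -0.07048974  0.15619503] [ 0.8  0.  -0.6]
29.0 bal [ 0.5842 -0.0711  0.226 ] 342 weight [ 0.5883 -0.0755  0.1266] 412
29.1 bal [ 0.5841 -0.0712  0.2259] 345 weight [ 0.588  -0.0754  0.1275] 400
29.2 bal [ 0.5839 -0.0713  0.2257] 342 weight [ 0.5881 -0.0755  0.127 ] 405
29.3 bal [ 0.5842 -0.0712  0.2261] 337 weight [ 0.5885 -0.0755  0.1262] 416
29.4 bal [ 0.5848 -0.0711  0.2257] 345 weight [ 0.5892 -0.0752  0.1257] 425
29.5 bal [ 0.5851 -0.0711  0.2258] 342 weight [ 0.5899 -0.075   0.1252] 432
29.6 bal [ 0.5852 -0.0711  0.2257] 345 weight [ 0.59   -0.0751  0.1248] 431
29.7 bal [ 0.5848 -0.071   0.2258] 342 weight [ 0.5891 -0.0752  0.1257] 427
29.8 bal [ 0.5842 -0.0714  0.2258] 336 weight [ 0.5885 -0.0753  0.1261] 416
29.9 bal [ 0.584  -0.0712  0.2257] 343 weight [ 0.588  -0.0754  0.1266] 410
30.0 bal [ 0.5839 -0.0712  0.2255] 346 weight [ 0.588  -0.0754  0.1266] 409
30.1 bal [ 0.5841 -0.0714  0.2259] 339 weight [ 0.5885 -0.0755  0.1262] 419
30.2 bal [ 0.585  -0.0711  0.2258] 342 weight [ 0.5892 -0.0753  0.1257] 426
30.3 bal [ 0.585  -0.0711  0.2259] 342 weight [ 0.5897 -0.0751  0.1251] 431
```

View pics/end.png

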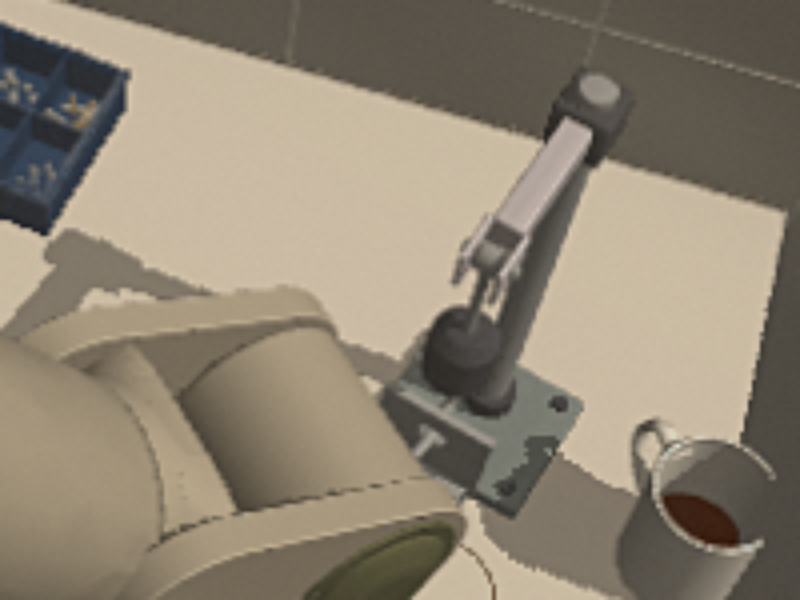

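The weight hangs from the hook by its plate (plate about (435,440), nose through the hole), clear of the gripper. About 1 mm of sway is left, so I'll wait for it to damp.

Request:
carry_out(
  dp=[
    [-0.01,0,0],
    [0,0,0],
    [0,0,0],
    [0,0,0],
    [0,0,0],
    [0,0,0],
    [0,0,0],
    [0,0,0],
    [0,0,0],
    [0,0,0],
    [0,0,0],
    [0,0,0],
    [0,0,0],
    [0,0,0],
    [0,0,0],
    [0,0,0],
    [0,0,0],
    [0,0,0],
    [0,0,0],
    [0,0,0],
  ],
  rot=[
    [0,0,0],
    [0,0,0],
    [0,0,0],
    [0,0,0],
    [0,0,0],
    [0,0,0],
    [0,0,0],
    [0,0,0],
    [0,0,0],
    [0,0,0],
    [0,0,0],
    [0,0,0],
    [0,0,0],
    [0,0,0],
    [0,0,0],
    [0,0,0],
    [0,0,0],
    [0,0,0],
    [0,0,0],
    [0,0,0],
  ],
)

```text
time_s: 32.85
ee_pos: [0.3771, -0.0703, 0.1558]
orientation: [[1.0, 0.0, 0.0], [0.0, -1.0, -0.0], [0.0, 0.0, -1.0]]
force: [0.0, 0.3, -0.4]
width: 0.0603
finger_force: 0.0
```

Request:
carry_out(
  dp=[
    [0,0,0],
    [0,0,0],
    [0,0,0],
    [0,0,0],
    [0,0,0],
    [0,0,0],
    [0,0,0],
    [0,0,0],
    [0,0,0],
    [0,0,0],
    [0,0,0],
    [0,0,0],
    [0,0,0],
    [0,0,0],
    [0,0,0],
    [0,0,0],
    [0,0,0],
    [0,0,0],
    [0,0,0],
    [0,0,0],
  ],
  rot=[
    [0,0,0],
    [0,0,0],
    [0,0,0],
    [0,0,0],
    [0,0,0],
    [0,0,0],
    [0,0,0],
    [0,0,0],
    [0,0,0],
    [0,0,0],
    [0,0,0],
    [0,0,0],
    [0,0,0],
    [0,0,0],
    [0,0,0],
    [0,0,0],
    [0,0,0],
    [0,0,0],
    [0,0,0],
    [0,0,0],
  ],
)

```text
time_s: 35.35
ee_pos: [0.3771, -0.0703, 0.1558]
orientation: [[1.0, 0.0, 0.0], [0.0, -1.0, -0.0], [0.0, 0.0, -1.0]]
force: [0.7, -0.4, -0.4]
width: 0.0601
finger_force: 0.0
```

Request:
carry_out(
  dp=[
    [0,0,0],
    [0,0,0],
    [0,0,0],
    [0,0,0],
    [0,0,0],
    [0,0,0],
    [0,0,0],
    [0,0,0],
    [0,0,0],
    [0,0,0],
    [0,0,0],
    [0,0,0],
    [0,0,0],
    [0,0,0],
    [0,0,0],
    [0,0,0],
    [0,0,0],
    [0,0,0],
    [0,0,0],
    [0,0,0],
  ],
  rot=[
    [0,0,0],
    [0,0,0],
    [0,0,0],
    [0,0,0],
    [0,0,0],
    [0,0,0],
    [0,0,0],
    [0,0,0],
    [0,0,0],
    [0,0,0],
    [0,0,0],
    [0,0,0],
    [0,0,0],
    [0,0,0],
    [0,0,0],
    [0,0,0],
    [0,0,0],
    [0,0,0],
    [0,0,0],
    [0,0,0],
  ],
)

```text
time_s: 37.85
ee_pos: [0.3771, -0.0703, 0.1558]
orientation: [[1.0, 0.0, 0.0], [0.0, -1.0, -0.0], [0.0, 0.0, -1.0]]
force: [0.4, 0.6, -0.4]
width: 0.0599
finger_force: 0.0
```

Request:
carry_out(
  dp=[
    [0,0,0],
    [0,0,0],
    [0,0,0],
    [0,0,0],
    [0,0,0],
    [0,0,0],
    [0,0,0],
    [0,0,0],
    [0,0,0],
    [0,0,0],
    [0,0,0],
    [0,0,0],
    [0,0,0],
    [0,0,0],
    [0,0,0],
    [0,0,0],
    [0,0,0],
    [0,0,0],
    [0,0,0],
    [0,0,0],
  ],
  rot=[
    [0,0,0],
    [0,0,0],
    [0,0,0],
    [0,0,0],
    [0,0,0],
    [0,0,0],
    [0,0,0],
    [0,0,0],
    [0,0,0],
    [0,0,0],
    [0,0,0],
    [0,0,0],
    [0,0,0],
    [0,0,0],
    [0,0,0],
    [0,0,0],
    [0,0,0],
    [0,0,0],
    [0,0,0],
    [0,0,0],
  ],
)

```text
time_s: 40.35
ee_pos: [0.3771, -0.0703, 0.1558]
orientation: [[1.0, 0.0, 0.0], [0.0, -1.0, -0.0], [0.0, 0.0, -1.0]]
force: [0.4, -0.0, -0.4]
width: 0.06
finger_force: 0.0
```

Request:
carry_out(
  dp=[
    [0,0,0],
    [0,0,0],
    [0,0,0],
    [0,0,0],
    [0,0,0],
    [0,0,0],
    [0,0,0],
    [0,0,0],
    [0,0,0],
    [0,0,0],
    [0,0,0],
    [0,0,0],
    [0,0,0],
    [0,0,0],
    [0,0,0],
    [0,0,0],
    [0,0,0],
    [0,0,0],
    [0,0,0],
    [0,0,0],
  ],
  rot=[
    [0,0,0],
    [0,0,0],
    [0,0,0],
    [0,0,0],
    [0,0,0],
    [0,0,0],
    [0,0,0],
    [0,0,0],
    [0,0,0],
    [0,0,0],
    [0,0,0],
    [0,0,0],
    [0,0,0],
    [0,0,0],
    [0,0,0],
    [0,0,0],
    [0,0,0],
    [0,0,0],
    [0,0,0],
    [0,0,0],
  ],
)

```text
time_s: 42.85
ee_pos: [0.3771, -0.0703, 0.1558]
orientation: [[1.0, 0.0, 0.0], [0.0, -1.0, -0.0], [0.0, 0.0, -1.0]]
force: [-0.6, 0.1, -0.0]
width: 0.0602
finger_force: 0.0
```

Request:
carry_out(
  dp=[
    [0,0,0],
    [0,0,0],
    [0,0,0],
    [0,0,0],
    [0,0,0],
    [0,0,0],
    [0,0,0],
    [0,0,0],
    [0,0,0],
    [0,0,0],
    [0,0,0],
    [0,0,0],
    [0,0,0],
    [0,0,0],
    [0,0,0],
    [0,0,0],
    [0,0,0],
    [0,0,0],
    [0,0,0],
    [0,0,0],
  ],
  rot=[
    [0,0,0],
    [0,0,0],
    [0,0,0],
    [0,0,0],
    [0,0,0],
    [0,0,0],
    [0,0,0],
    [0,0,0],
    [0,0,0],
    [0,0,0],
    [0,0,0],
    [0,0,0],
    [0,0,0],
    [0,0,0],
    [0,0,0],
    [0,0,0],
    [0,0,0],
    [0,0,0],
    [0,0,0],
    [0,0,0],
  ],
)

```text
time_s: 45.35
ee_pos: [0.3771, -0.0703, 0.1558]
orientation: [[1.0, 0.0, 0.0], [0.0, -1.0, -0.0], [0.0, 0.0, -1.0]]
force: [0.1, 0.2, 0.0]
width: 0.0598
finger_force: 0.0
```

Run:
```python
from h import *
c=get_calibration("scene")
W=[]
for i in range(15):
    q,e=camera("scene");Q=cloud(c,e);t=read_state()["time_s"]
    w=Q[(abs(Q[...,1]+.069)<.05)&(Q[...,0]>.45)&(Q[...,0]<.64)&(Q[...,2]>.07)&(Q[...,2]<.16)];W.append(w[:,0].mean())
print(t,np.round(W,4))
```

```text
46.1 [0.5854 0.5853 0.5854 0.5855 0.5858 0.5861 0.5863 0.5866 0.5868 0.5868
 0.5867 0.5867 0.5864 0.5859 0.5859]
```

```bash
python3 -c "
from station import *
print(finish_job())"
```

```text
the job is handed in; nothing more can be done
None
```

The hook was stopped by touch, held steady for over a second and released at rest; the check weight now hangs on it by its plate, clear of robot and worktop, still swaying under 1 mm, and I handed the job in at 46 s (no verdict came back; the tin, cassette and hex key were not touched).

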